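# Open the ratchet clamp and clamp the pine block

## Robot

A 6-joint arm with a two-finger parallel gripper is mounted at the origin on a cart in front of the work surface, level with it; the furniture and walls round the work are solid. World frame = base frame: x ahead of the robot, y to its left, z up, the work surface at z = 0. Lengths are in mm, angles in rad, forces in N, time in s.
With the tool pointing down it reaches from about 375 to 825 mm from the base axis. Payload 5.5 kg.
Tool frame: the origin (TCP) lies midway between the tips of the shut fingers; the grasp point (between the pads) lies 19 mm behind it; z points along the fingers, y is the line along which they close (so a half turn about z gives the same grasp; the last joint's range is limited). The gripper opens to 85 mm and grips with 20 to 120 N. Pads are 22 mm wide; open, the fingers measure 114 mm over their backs; the gripper's body (76 mm by 85 mm) begins 54 mm behind the grasp point. The pads swing forward as they close: fully open they stand 13 mm farther back than shut.
Start: joints at [-1.245, 0.314, -0.047, 1.21, 0, 1.571], TCP at [192.037, -568.433, 199.999] pointing down, gripper open.
Joint ranges: [-2.67, 2.67], [-0.69, 1.73], [-1.03, 1.25], [-2.08, 2.16], [-1.42, 1.45], [-3.14, 3.14]. Speed limits (rad/s): [2.39, 2.39, 3.01, 3.14, 3.14, 3.14].

## Interface

Orientations are given as a rotation vector (axis times angle).
In Python, from workcell import status, optics, ticket gives the robot as it stands.
- The arm moves only by the tool arm_command, never from a script. Its argument "steps" is a list that holds one entry, the list of rows, each a list of 4 numbers: the shift along the tool's x, y, z in units of 0.25 m (1.0 is 0.25 m), then the turn about the tool's z in units of 45 degrees (1.0 is 45 degrees). A call has 1 to 8 rows; each row is the pose to reach, as a shift and turn from the pose commanded when the call began, along the tool's axes at that moment; what a row does not reach only later rows make up. A row lasts 1/12 s, in which the tool goes at most 41.7 mm and 7.16 degrees, less where a joint would pass 70% of its speed; a pose out of reach is approached as far as the arm can. A call with a number of a shift or a turn outside -1 to 1 is refused whole. A call with a gripper value outside its range is refused whole. "fingers" is the closure, from 0 (fully open) to 1 (shut), set as the call begins (left out, the last holds). The fingers move at their own pace and stop on an object; "force" is the grip in N (left out, the last holds). Time passes only in rows, so rows that repeat a pose let the fingers close. It gives the time, the measured TCP pose, the force, the opening and the grip force at its end, in the units of the state.
- status.get_obs(): the state, without advancing time (a new reading comes with each control period).
- optics.grab_frame(name): name is "scene" or "top"; returns (picture, depth): 400x640x3 uint8, blue, green, red; 400x640 float32, mm along the optical axis (not along the pixel's ray), 0 where there is no reading.
- optics.get_calibration(name): a dict with "mtx" (3x3 intrinsics, pixels), "rvec" (rotation vector, rad) and "tvec" (3), from world to camera coordinates, as OpenCV has them. Camera axes: x right, y down, z forward; pixel columns grow to the right and rows downward; lengths in mm; the calibration is good to about 2 mm. A picture is of the moment at which its call begins. get_calibration takes no time and is no camera call.
- ticket.close_job(): hands the job in; it is judged then, once.
The state is a dict: "t": time; "qpos": joint angles; "dq": joint speeds; "tau": joint torques, N m; "position": TCP position; "tool_rot": TCP orientation; "ft_force": force on the tool from outside, world axes, zero at the start; "wrist_torque": the same for the moment, N m; "width": finger opening in mm; "grasp_force": force on a finger pad.
Only numpy, scipy, OpenCV 4.12 (cv2) and the standard library are available. Lean on these libraries where they do the work, as an engineer would, in place of code of your own. Each camera call takes 0.05 s, during which the arm holds its last target. There are 200 camera calls.

## Task

Set the pine block into the ratchet bar clamp using fingertip pushes only, gripping and lifting nothing. Press the thumb plate of the ratchet release and, keeping it down, push the sliding jaw back to the end stop of its bar; then slide the block flat along the bench between the jaws until its long side meets the bar. Finally push the sliding jaw up again until the block is held squarely between the two jaws, let go, and leave the other things on the bench where they lie.

Things in the scene. Friction and masses are not known exactly. Their poses are not given: they have to be found in the camera images.
- clamp: Bar clamp bolted to the bench. Origin: on the bench under the bar's middle; y along the bar towards its end stop (38 mm high, y 180 to 196 mm), z up; the throat between the jaws opens to -x. Steel bar 20 mm wide, toothed top 28 mm high, throat-side face at x = -10 mm. Both dark jaws reach to x = -70 mm and are 40 mm high, with plywood facings; the fixed jaw's facing is at y = -150 mm.
- jaw (a joint): Sliding jaw along the bar, m: its facing is at y = -45 mm + value in the clamp's frame, so the opening is 105 mm + value. 0.110 = at the end stop. Friction about 2 N; closing takes up to about 10 N as the pawl clicks over the teeth. The ratchet (7 mm teeth) lets it close freely but blocks it from going back unless the release is held down.
- release (a joint): Ratchet release lever, rad: 0 = up, pawl in the teeth; clear of the teeth from 0.19; 0.28 = fully down. A spring returns it and the pawl drops in again; a finger needs 1 to 5 N. While the pawl rides on a tooth the value may stand at up to 0.19.
- thumb_plate (a point): Centre of the top of the release's ridged steel thumb plate, which rides on the jaw's carriage over the bar, on the work side of the push lug. Plate 26 mm across the bar, reaching from under the lug 30 mm forward and sloping up that way. This point is about 44 mm above the bench when up; pressed straight down, the whole plate's top is level at 34.5 mm.
- push_lug (a point): Centre of the front face (towards the fixed jaw) of the push lug: dark upright plate 42 mm wide across the bar, 7 to 13 mm thick, 46 to 80 mm above the bench, 62 mm behind the jaw's facing. A finger standing on the thumb plate pushes the jaw back by this face; a finger behind the lug pushes it forward by its rear face (nothing else back there is over 50 mm high).
- jaw_face (a point): Centre of the sliding jaw's plywood facing, 22 mm above the bench.
- fixed_face (a point): Centre of the fixed jaw's plywood facing, 22 mm above the bench.
- block: Pine block 62 x 150 x 37 mm (x, y, z), about 0.16 kg, flat on the bench before the clamp's mouth, its long side roughly along the bar. Origin: centre of its underside. Clamped, its 150 mm length fills the opening (jaw value 0.045) and its long side meets the bar.
- combi_square: Bystander: steel combination square (300 mm rule with cast head, 19 mm high), near the front edge of the bench; origin at the centre of its underside.
- pencil: Bystander: green pencil, 160 mm long; origin at the centre of its underside.
- sanding_block: Bystander: black rubber sanding block 64 x 108 x 37 mm; origin at the centre of its underside.
- offcut_d: Bystander: small dark mitred offcut 38 x 100 x 19 mm; origin at the centre of its underside.
- offcut_e: Bystander: small pale mitred offcut 32 x 55 x 19 mm; origin at the centre of its underside.
- offcut_f: Bystander: small dark mitred offcut 40 x 60 x 19 mm; origin at the centre of its underside.
- offcut_b: Bystander: small dark mitred offcut 40 x 100 x 19 mm; origin at the centre of its underside.

How it is judged:
By the outcome, as a careful person would: the job done as asked, in the order asked, and still so for the second after the job is handed in, with the robot touching nothing.
It also fails if it takes over 61 s, if anything falls off the work surface, if the arm or the gripper's body presses on something with over 40 N, if the wrist force passes 120 N, or if a joint passes its speed limit or range.

## Working session

There is one attempt and no reset: what is moved stays moved. The work goes in short steps, Python scripts to look and compute and a tool call to move; the robot and the scene stay as the last step left them, time stands still between calls to the robot, and variables do not carry over. Pictures are saved under pics/ and viewed, at most 10 in all, crops included, and the job is handed in when it is done.

Besides the shell and the picture viewer there is one more tool, called after ">>>" as name(argument=value, ...) on one line, values as JSON. arm_command: Moves the arm, as the interface text tells. Shifts and turns lie within -1 to 1; 1 stands for 0.25 m of shift or 45 degrees of turn. Its arguments: {"type":"object","properties":{"steps":{"type":"array","items":{"type":"array","items":{"type":"array","items":{"type":"number"}}}},"fingers":{"type":"number"},"force":{"type":"number"}},"required":["steps"]}

```bash
mkdir -p pics; cat > h.py <<'E'
import numpy as np, cv2
from workcell import status, optics, ticket
def cal(n):
    c=optics.get_calibration(n); K=np.array(c["mtx"],float); R=cv2.Rodrigues(np.array(c["rvec"],float))[0]; t=np.array(c["tvec"],float).ravel()
    return K,R,t
def cloud(n,d):
    K,R,t=cal(n); v,u=np.mgrid[0:400,0:640]
    p=np.stack([(u-K[0,2])/K[0,0]*d,(v-K[1,2])/K[1,1]*d,d],-1)
    return (p-t)@R   # world xyz map
def ray(n,u,v,z):
    K,R,t=cal(n); r=R.T@np.linalg.inv(K)@np.array([u,v,1.]); c=-R.T@t
    return c+r*(z-c[2])/r[2]
def proj(n,P):
    K,R,t=cal(n); return cv2.projectPoints(np.array(P,float).reshape(-1,1,3),cv2.Rodrigues(R)[0],t,K,None)[0].reshape(-1,2)
E
python3 - <<'E'
from h import *
for n in("scene","top"):
    im,d=optics.grab_frame(n); cv2.imwrite(f"pics/{n}0.png",im); np.save(f"{n}0.npy",d)
    K,R,t=cal(n); print(n,(-R.T@t).round(),R.round(2).tolist(),K[0,0], (d>0).mean())
print(status.get_obs())
E
```

```text
scene [-284. -796.  523.] [[0.56, -0.83, -0.01], [-0.37, -0.24, -0.9], [0.74, 0.51, -0.44]] 444.89541743368244 0.8819921875
top [ 358. -273. 1291.] [[0.02, -1.0, 0.0], [-0.99, -0.02, -0.1], [0.1, -0.0, -0.99]] 473.04392915501745 0.99608984375
{'t': 0.1, 'qpos': array([-1.24499245e+00,  3.14163324e-01, -4.79112761e-02,  1.21019310e+00,
       -1.06152313e-06,  1.57080168e+00]), 'dq': array([ 0.00066751, -0.000967  ,  0.00080237, -0.00056467,  0.00134993,
        0.00247486]), 'tau': array([-7.09139022e-05, -5.40767169e+01,  3.40541732e+01,  1.11743700e-02,
       -6.45116029e-05,  1.04731046e-05]), 'position': array([ 191.87324825, -567.93710003,  199.24572943]), 'tool_rot': array([-3.09856931e+00, -5.09267306e-01,  3.76317851e-04]), 'ft_force': array([ 0.74067093,  0.3700045 , -0.1230041 ]), 'wrist_torque': array([-0.00096415, -0.05837965, -0.00201339]), 'grasp_force': 0.0, 'width': 85.27048280792289}
```

View pics/scene0.png

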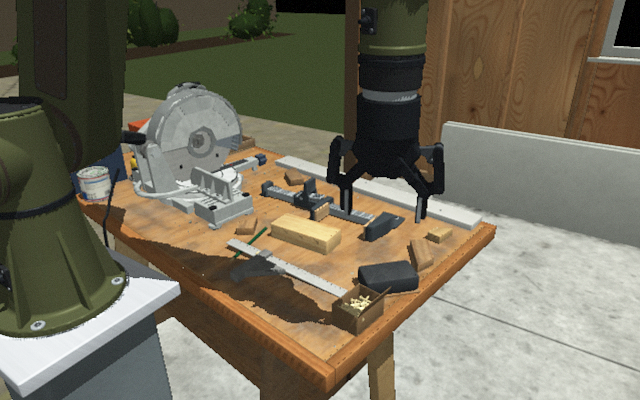

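View pics/top0.png

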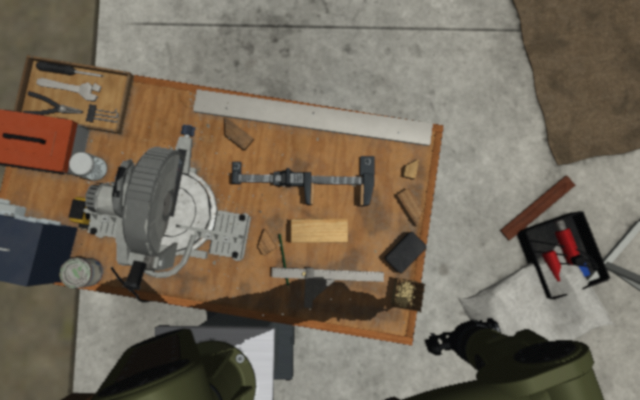

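```bash
python3 - <<'E'
from h import *
im=cv2.imread("pics/top0.png"); c=im[140:260,220:390]
cv2.imwrite("pics/topc.png",cv2.resize(c,None,fx=4.6,fy=4.6,interpolation=cv2.INTER_CUBIC))
d=np.load("top0.npy"); P=cloud("top",d)
print("bench z",np.median(P[205:215,260:290,2]))
s=P[140:260:4,220:390:4]
z=P[140:260,220:390,2]
h=cv2.applyColorMap(np.clip(z*2.8,0,255).astype(np.uint8),cv2.COLORMAP_JET)
cv2.imwrite("pics/toph.png",cv2.resize(h,None,fx=4.6,fy=4.6,interpolation=cv2.INTER_NEAREST))
# block
hsv=cv2.cvtColor(im,cv2.COLOR_BGR2HSV); print(hsv[230,318])
E
```

```text
bench z -0.04473287192727741
[ 18 111 195]
```

View pics/topc.png

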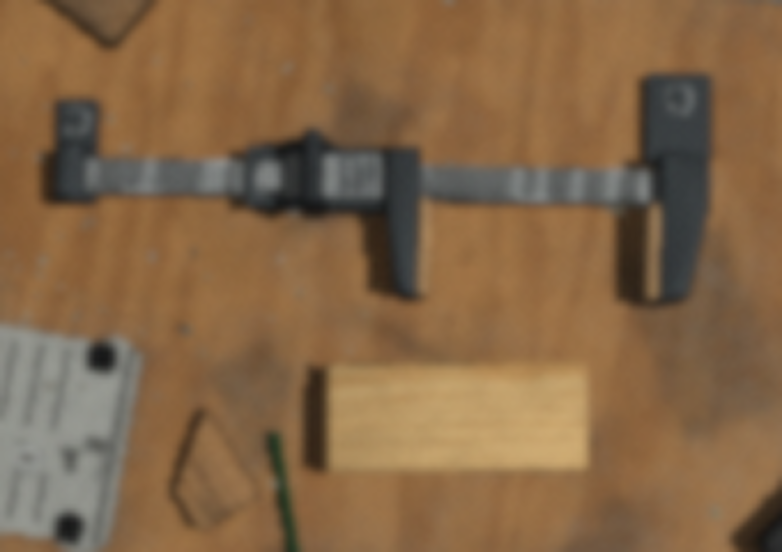

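View pics/toph.png

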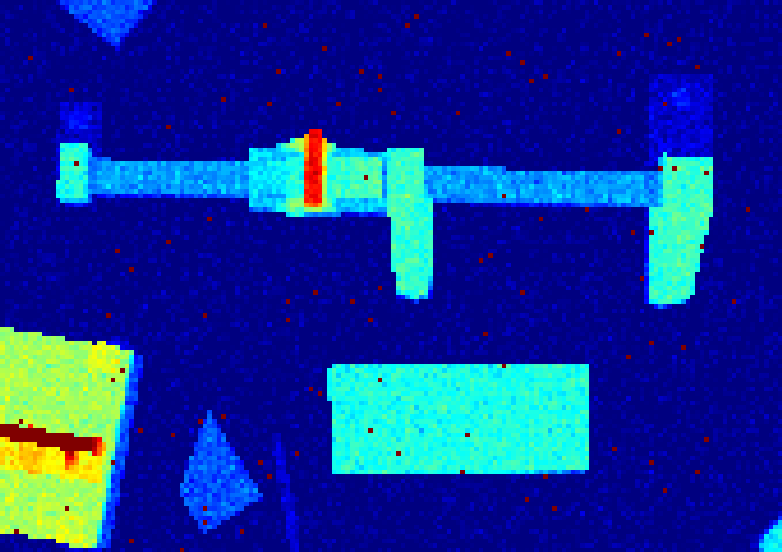

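The crop shows the clamp bar at crop row ~180 (end stop at left col 75, lug col 313, thumb plate col 355, sliding facing col ~425, fixed facing col ~650), with the block at cols 328–588, rows 365–470. The height map gives clean heights for all of it.

```bash
cat > m.py <<'E'
from h import *
def measure(d,im):
    P=cloud("top",cv2.medianBlur(d.astype(np.float32),3))
    v,u=np.mgrid[0:400,0:640]; z=P[...,2]
    B=lambda c0,c1,r0,r1:(u>=220+c0/4.6)&(u<=220+c1/4.6)&(v>=140+r0/4.6)&(v<=140+r1/4.6)
    return P,z,B
def rect(P,m):
    q=P[m][:,:2].astype(np.float32); (c,s,a)=cv2.minAreaRect(q); return np.round(c,1),np.round(s,1),round(a,2)
E
python3 - <<'E'
from m import *
im=cv2.imread("pics/top0.png"); P,z,B=measure(np.load("top0.npy"),im)
def rep(n,m): 
    q=P[m]; print(n,len(q),"mean",q.mean(0).round(1),"min",q.min(0).round(1),"max",q.max(0).round(1))
bar=(B(100,230,140,220)|B(435,640,140,220))&(z>18)&(z<34); rep("bar",bar)
# bar centre line per column
cs=[]
us=np.where(bar.any(0))[0]
for c in us:
    q=P[:,c][bar[:,c]]; cs.append([q[:,1].mean(),(q[:,0].max()+q[:,0].min())/2,np.ptp(q[:,0])])
cs=np.array(cs); k=np.polyfit(cs[:,0],cs[:,1],1); print("bar x=",k,"deg",np.degrees(np.arctan(k[0])),"w",cs[:,2].mean(),np.std(cs[:,1]-np.polyval(k,cs[:,0])))
rep("stop",B(40,98,140,215)&(z>31)&(z<45))
rep("lug",B(290,340,110,230)&(z>70))
rep("plate",B(332,384,150,210)&(z>36)&(z<60))
rep("carriage",B(240,390,120,230)&(z>25))
rep("sjaw",B(384,440,140,310)&(z>34)&(z<50)); rep("sjawtip",B(384,440,240,310)&(z>34)&(z<50))
fj=B(640,720,150,310)&(z>34)&(z<50);rep("fjaw",fj);rep("fjtip",B(640,720,240,310)&(z>34)&(z<50))
bl=B(310,600,340,490)&(z>30)&(z<45); rep("block",bl); print(rect(P,bl))
for n,m in(("sq",(v:=None) is None and (P[...,2]>8)&(P[...,2]<45)),):
    n_,L,st,ce=cv2.connectedComponentsWithStats(m.astype(np.uint8))
    for i in range(1,n_):
        if 40<st[i,4]<3000: print(i,st[i],rect(P,L==i), np.median(P[L==i][:,2]).round(1))
# colour ray check
for nm,(a,b) in dict(bl_tl=(328,365),bl_br=(588,470),bl_tr=(588,365),bl_bl=(328,470)).items(): print(nm,ray("top",220+a/4.6,140+b/4.6,37).round(1))
E
```

```text
bar 551 mean [ 548.  -239.4   24.9] min [ 537.6 -382.7   18. ] max [560.  -65.   28.6]
bar x= [5.83475887e-03 5.49707647e+02] deg 0.3343032638838835 w 17.4327773252599 0.4443661004539333
stop 72 mean [549.7 -49.9  36.4] min [535.5 -56.7  31.6] max [565.6 -40.9  39.9]
lug 58 mean [ 546.2 -192.8   77.7] min [ 527.8 -196.7   70.1] max [ 568.3 -187.9   81.3]
plate 97 mean [ 548.5 -217.8   39.6] min [ 538.  -231.5   36.1] max [ 559.9 -204.4   43. ]
carriage 460 mean [ 547.6 -193.4   41.9] min [ 527.  -234.5   25.3] max [ 570.8 -149.9   81.3]
sjaw 266 mean [ 523.8 -246.5   38.4] min [ 480.  -259.2   34.1] max [ 566.  -233.8   42. ]
sjawtip 88 mean [ 496.6 -248.5   38.1] min [ 480.  -259.2   34.1] max [ 509.4 -237.6   40.8]
fjaw 354 mean [ 522.5 -403.3   38.9] min [ 479.4 -421.7   34. ] max [ 563.9 -386.8   43.3]
fjtip 131 mean [ 496.9 -399.5   38.6] min [ 479.4 -416.4   34. ] max [ 512.1 -387.    42.3]
block 1335 mean [ 410.2 -276.9   36.5] min [ 378.2 -351.1   30.8] max [ 441.7 -201.6   39.6]
(array([ 409.9, -276.6]), array([ 61.2, 149.1]), 0.99)
1 [  13   56  121   97 2788] (array([739.3
[... 1061 characters left out ...]
5 232  42  42 953] (array([ 356.2, -508. ]), array([ 62.3, 104.2]), 46.35) 36.5
28 [190 238  21  21 219] (array([358.3,  32.1]), array([51., 52.]), 80.71) 34.9
31 [176 249  10   8  41] (array([343.6,  88. ]), array([13.7, 32.1]), 19.01) 35.7
33 [ 84 258  19  29 190] (array([294.9, 321.1]), array([76., 37.]), 16.46) 26.9
34 [ 272  268   75   40 1107] (array([ 258.8, -252.8]), array([102.8, 197.9]), 1.04) 15.2
38 [392 278  29  33 600] (array([ 246.1, -506.6]), array([59.1, 76.6]), 80.55) 24.7
41 [ 196  341   60   59 1381] (array([ 55.8, -52.1]), array([208.1,  80. ]), 44.44) 13.7
bl_tl [ 438.  -202.6   37. ]
bl_br [ 380.2 -353.3   37. ]
bl_tr [ 440.6 -352.6   37. ]
bl_bl [ 377.6 -204.    37. ]
```

```bash
python3 - <<'E'
from m import *
im=cv2.imread("pics/top0.png"); P,z,B=measure(np.load("top0.npy"),im)
print("z rows across clamp at carriage, rows px 166..190, cols 270..312 step2")
for r in range(168,190): print(r,P[r,290,0].round(),z[r,270:314:2].round().astype(int))
print([P[178,c,1].round() for c in range(270,314,2)])
for h in (60,100,150,200,300):
    m=(z>h)&(P[...,0]>250)&(P[...,0]<750)&(P[...,1]>-170)&(P[...,1]<200)
    if m.any(): 
        q=P[m]; print(h,q.min(0).round(),q.max(0).round())
        q=q[(q[:,0]>400)]; print("   x>400",q.min(0).round())
E
```

```text
z rows across clamp at carriage, rows px 166..190, cols 270..312 step2
168 582.0 [-1  1  2  1 -1 -2  1  1  2 80  2  0  0  0  0  0 -2 -1  0  0 -2 -2]
169 579.0 [-2  2  2 -3 -1  0  2  3 65 80  3  0 -1  0 -1 -1 -2 -1  0 -1 -1 -1]
170 566.0 [ 0  2  1 -3 -1  0  5 48 65 80 61 -1 -3 -1 -1  0  1  1 -1 -2 -3 -2]
171 564.0 [ 0  0  0  2  0 27 37 48 66 79 61 32 -1 -2  0  1  0  1 -1 -1 -2 -3]
172 561.0 [ 0  0  5 31 27 29 37 43 66 79 60 38 28 29 28  0  1 32 35 37 37 -2]
173 559.0 [ 1  0 32 32 28 29 34 37 69 79 56 38 31 31 31 25 28 34 38 39 40 -1]
174 557.0 [ 1  1 30 31 31 29 34 37 70 81 54 38 37 37 39 39 33 35 39 40 40  2]
175 554.0 [25 25 30 30 31 33 35 37 75 81 54 39 40 40 42 42 38 37 39 40 39 25]
176 551.0 [27 27 30 30 32 34 35 37 77 81 57 38 38 40 42 42 41 37 40 39 39 29]
177 548.0 [27 25 32 33 32 34 35 37 78 80 57 38 39 39 41 42 39 37 40 40 40 28]
178 547.0 [25 26 32 33 34 34 35 38 79 80 51 38 38 39 40 43 41 38 40 39 40 28]
179 544.0 [25 27 31 32 31 33 35 37 77 79 51 38 39 40 41 42 39 38 40 39 40 27]
180 541.0 [26 27 31 30 30 33 35 37 77 79 50 39 37 40 40 42 42 37 38 39 40 29]
181 539.0 [25 2
[... 682 characters left out ...]
 38]
[np.float64(-142.0), np.float64(-147.0), np.float64(-153.0), np.float64(-159.0), np.float64(-164.0), np.float64(-170.0), np.float64(-175.0), np.float64(-181.0), np.float64(-189.0), np.float64(-194.0), np.float64(-197.0), np.float64(-202.0), np.float64(-207.0), np.float64(-213.0), np.float64(-218.0), np.float64(-224.0), np.float64(-229.0), np.float64(-234.0), np.float64(-239.0), np.float64(-245.0), np.float64(-250.0), np.float64(-255.0)]
60 [263. -78.  60.] [598. 200. 296.]
   x>400 [400. -23.  60.]
100 [263. -74. 100.] [598. 200. 296.]
   x>400 [400. -23. 100.]
150 [263.  66. 150.] [598. 200. 296.]
   x>400 [400.  66. 150.]
200 [263.  68. 200.] [589. 200. 296.]
   x>400 [400.  68. 200.]
```

>>> arm_command(steps=[[[0,0,0,0.15],[0,0,0,0.3],[0,0,0,0.42],[0,0,0,0.42]]], fingers=1, force=60)

```text
t: 0.43
position: [191.9, -568.1, 199.5]
tool_rot: [-3.141, 0.01, 0.001]
ft_force: [0.1, -0.3, -0.7]
width: 39.1
grasp_force: 0.0
```

>>> arm_command(steps=[[[0.1,-0.1,0,0],[0.2,-0.2,0,0],[0.3,-0.3,0,0],[0.4,-0.4,0,0],[0.5,-0.5,0,0],[0.6,-0.6,0,0],[0.7,-0.7,0,0],[0.72,-0.72,0,0]]])

```text
t: 1.1
position: [375.6, -385.6, 199.9]
tool_rot: [-3.14, -0.005, -0.002]
ft_force: [0.2, -0.8, -0.4]
width: 0.1
grasp_force: 0.0
```

>>> arm_command(steps=[[[0.1,-0.1,0,0],[0.2,-0.2,0,0],[0.3,-0.3,0,0],[0.4,-0.4,0,0],[0.5,-0.5,0,0],[0.6,-0.6,0.1,0],[0.706,-0.692,0.2,0],[0.706,-0.692,0.28,0]]])

```text
t: 1.77
position: [553.9, -213.6, 128.9]
tool_rot: [-3.14, -0.005, -0.004]
ft_force: [-0.6, -0.7, 0.7]
width: 0.2
grasp_force: 0.0
```

>>> arm_command(steps=[[[0,0,0,0],[0,0,0,0]]])

```text
t: 1.93
position: [548.5, -216.5, 128.8]
tool_rot: [-3.141, 0.003, 0.006]
ft_force: [0.5, 0.3, -0.4]
width: 0.1
grasp_force: 0.0
```

>>> arm_command(steps=[[[0,-0.004,0.07,0],[0,-0.004,0.14,0],[0,-0.004,0.21,0],[0,-0.004,0.27,0],[0,-0.004,0.3,0],[0,-0.004,0.3,0]]])

```text
t: 2.43
position: [548.8, -216.8, 54.8]
tool_rot: [-3.141, 0.008, 0.002]
ft_force: [-1.1, -0.0, -0.5]
width: -0.1
grasp_force: 0.0
```

```bash
python3 - <<'E'
from h import *
print(status.get_obs()["position"].round(1))
im,d=optics.grab_frame("scene"); np.save("s1.npy",d)
c=im[150:240,260:400]; cv2.imwrite("pics/s1.png",cv2.resize(c,None,fx=5.6,fy=5.6,interpolation=cv2.INTER_CUBIC))
E
```

```text
[ 548.8 -216.8   54.8]
```

View pics/s1.png

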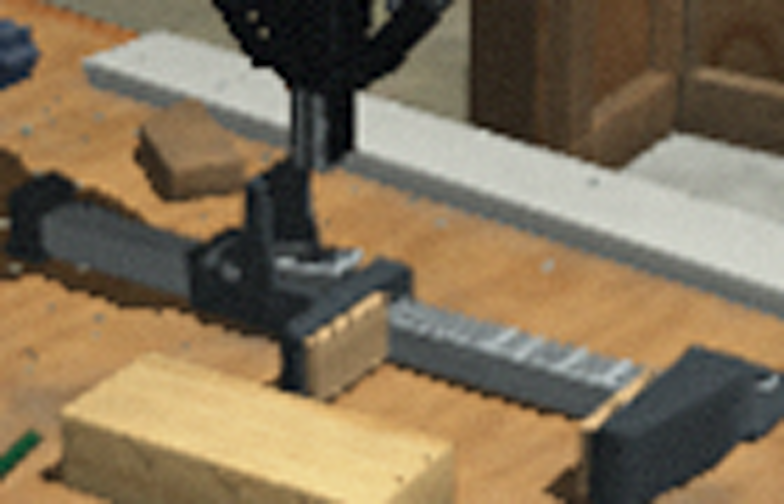

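The crop shows the shut fingertips (crop ~300,235) just above the bright thumb plate (~315,262), right in front of the lug (~260,220). So I press down now.

>>> arm_command(steps=[[[0,0,0.03,0],[0,0,0.05,0],[0,0,0.065,0],[0,0,0.075,0],[0,0,0.08,0],[0,0,0.084,0],[0,0,0.084,0]]])

```text
t: 3.07
position: [549.9, -215.8, 33.8]
tool_rot: [-3.142, 0.006, 0.0]
ft_force: [-0.3, 0.6, 0.7]
width: -0.3
grasp_force: 0.0
```

>>> arm_command(steps=[[[0,0,0.004,0],[0,0,0.006,0],[0,0,0.008,0],[0,0,0.008,0]]])

```text
t: 3.4
position: [550.0, -215.9, 32.0]
tool_rot: [3.142, -0.006, 0.0]
ft_force: [-0.6, 0.6, 0.6]
width: 0.0
grasp_force: 0.0
```

```bash
python3 - <<'E'
from m import *
o=status.get_obs(); print(o["position"].round(1),o["ft_force"].round(1))
im,d=optics.grab_frame("top"); cv2.imwrite("pics/t1.png",im); np.save("t1.npy",d)
im,d=optics.grab_frame("scene"); np.save("s1.npy",d)
c=im[170:220,280:350]; cv2.imwrite("pics/s2.png",cv2.resize(c,None,fx=11,fy=11,interpolation=cv2.INTER_CUBIC))
for i in range(3):
    optics.grab_frame("top"); o=status.get_obs(); print(o["position"].round(1),o["ft_force"].round(1),o["wrist_torque"].round(2))
E
```

```text
[ 550.  -215.9   32. ] [-0.6  0.6  0.6]
[ 550.  -215.9   32. ] [-0.5  0.1  0.4] [ 0.01 -0.01 -0.02]
[ 550.  -215.9   32.1] [-0.3  0.8  0.4] [ 0.03 -0.09  0.01]
[ 550.  -215.9   32.1] [ 0.4  0.3 -0.7] [-0.06  0.    0.01]
```

View pics/s2.png

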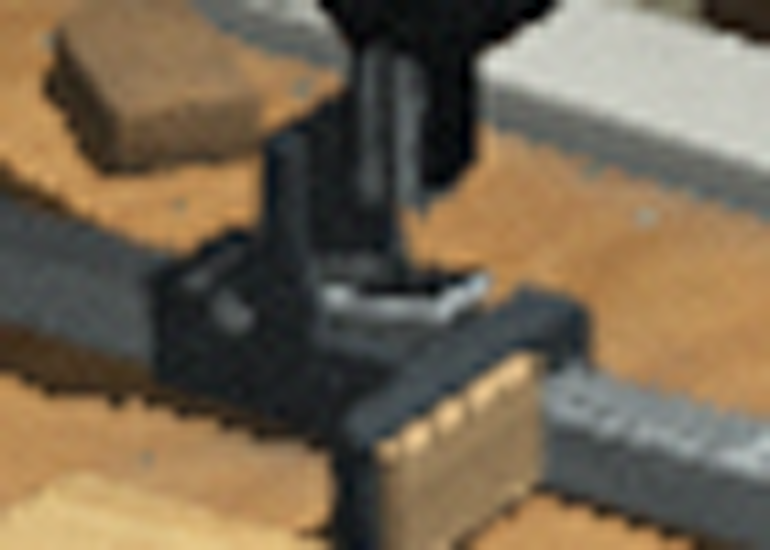

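```bash
python3 - <<'E'
from m import *
print(proj("scene",[[550,-216,32],[548,-215,44],[548,-197,63],[548,-259,22],[569,-197,80],[527,-197,80]]).round(1))
P=cloud("scene",np.load("s1.npy"))
for v in range(176,200,2): print(v,[tuple(P[v,u].round().astype(int).tolist()) for u in (310,314,318,322)])
Pt,z,B=measure(np.load("t1.npy"),None)
E
```

```text
[[317.1 198.8]
 [316.2 194.7]
 [310.2 186.2]
 [330.9 206.7]
 [314.8 177.3]
 [305.2 182.9]]
176 [(723, -71, 0), (538, -216, 99), (543, -225, 99), (554, -230, 96)]
178 [(553, -194, 83), (539, -216, 93), (544, -224, 93), (550, -232, 93)]
180 [(551, -195, 79), (539, -215, 88), (545, -223, 87), (555, -228, 85)]
182 [(546, -198, 75), (541, -214, 81), (543, -225, 83), (556, -228, 79)]
184 [(551, -194, 67), (540, -215, 76), (544, -224, 77), (552, -230, 76)]
186 [(546, -198, 65), (543, -212, 69), (544, -224, 72), (676, -146, 3)]
188 [(547, -197, 59), (567, -195, 50), (545, -223, 66), (667, -152, 1)]
190 [(546, -197, 53), (567, -195, 44), (654, -148, -1), (657, -159, 1)]
192 [(549, -195, 46), (567, -195, 39), (639, -157, 1), (645, -167, 1)]
194 [(554, -191, 37), (554, -204, 41), (557, -214, 42), (565, -221, 41)]
196 [(542, -200, 39), (547, -209, 39), (545, -222, 43), (550, -231, 44)]
198 [(550, -194, 28), (541, -213, 37), (539, -227, 42), (562, -223, 31)]
```

```bash
python3 - <<'E'
from m import *
print(proj("scene",[[192,-568,200],[192,-568,213],[192,-568,219],[192,-568,272],[192+13.6,-568-40,213],[192-13.6,-568+40,213],[192+16,-568-50,213],[192-16,-568+50,213]]).round(1))
P=cloud("scene",np.load("scene0.npy"))
for v in range(150,224,6): print(v,[tuple(P[v,u].round().astype(int).tolist()) for u in (338,346,350,420,424,440)])
im,d=optics.grab_frame("scene"); np.save("s3.npy",d)
P=cloud("scene",d)
q=proj("scene",[[550,-216,32],[550,-216,64],[550,-216,105]]); print(q)
for p,c in zip(q,((0,0,255),(0,255,0),(255,0,0))): cv2.circle(im,tuple(int(round(a)) for a in p),1,c,-1)
c=im[90:220,240:410]; cv2.imwrite("pics/s3.png",cv2.resize(c,None,fx=4.5,fy=4.5,interpolation=cv2.INTER_CUBIC))
E
```

```text
[[379.7 244.3]
 [380.1 236.1]
 [380.4 232.3]
 [382.3 196.9]
 [411.7 240. ]
 [349.6 232.3]
 [419.5 241.4]
 [342.6 231.1]]
150 [(162, -519, 336), (172, -524, 334), (2290, 703, -534), (199, -611, 342), (204, -614, 342), (202, -634, 346)]
156 [(162, -518, 328), (2282, 730, -582), (2299, 707, -583), (2629, 315, -610), (2627, 284, -603), (200, -635, 339)]
162 [(168, -515, 318), (2297, 739, -634), (2293, 703, -626), (2603, 301, -644), (2645, 287, -655), (203, -635, 331)]
168 [(180, -508, 304), (2278, 727, -672), (2299, 706, -674), (2631, 307, -702), (2633, 278, -696), (201, -637, 324)]
174 [(173, -512, 299), (182, -519, 297), (165, -535, 306), (212, -609, 306), (2575, 252, -717), (201, -637, 316)]
180 [(168, -515, 293), (167, -528, 296), (168, -533, 297), (198, -614, 304), (215, -613, 298), (203, -638, 308)]
186 [(700, -185, 3), (165, -529, 289), (179, -527, 283), (196, -616, 298), (199, -620, 297), (203, -639, 300)]
192 [(666, -206, 3), (167, -528, 279), (171, -532, 278), (195, -617, 290), (195, -622, 291), (203, -639, 293)]
198 [(635, -226, 2), (168, -528, 270), (172, -532, 269), (197, -617, 281), (202, -620, 280), (2362, 48, -770)]
204 [(605, -245, 2), (166, -529, 262), (173, -531, 260), (198, -618, 273), (205, -620, 270), (719, -477, 16)]
210 [(540, -284, 23), (167, -528, 253), (173, -531, 251), (197, -618, 265), (202, -622, 264), (684, -490, 18)]
216 [(547, -281, 3), (542, -307, 12), (544, -317, 14), (198, -619, 256), (203, -622, 254), (666, -498, 12)]
222 [(524, -295, 0), (-284, -796, 523), (539, -320, 1), (634, -461, -1), (636, -470, 1), (655, -503, 2)]
[[317.06323429 198.76090381]
 [316.86500566 187.25742537]
 [316.60363071 172.08947936]]
```

View pics/s3.png

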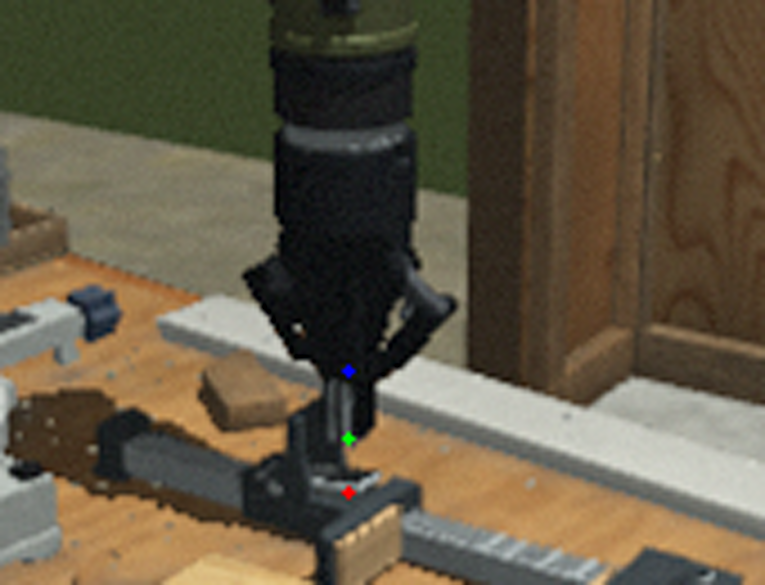

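The overlay shows the real tips (green, z≈64) about 32 mm above the reported TCP (red). The force reading stays near zero, so nothing has been touched yet. The linkage flares out just above the tips along tool y, so I'll go up and turn 90° to put the flat pads along the bar.

>>> arm_command(steps=[[[0,0,-0.06,0],[0,0,-0.14,0],[0,0,-0.14,0.15],[0,0,-0.14,0.3],[0,0,-0.14,0.45],[0,0,-0.14,0.6],[0,0,-0.14,0.75],[0,0,-0.14,0.9]]])

```text
t: 4.37
position: [522.1, -265.9, 67.2]
tool_rot: [-2.972, 0.78, -0.021]
ft_force: [-0.1, -0.3, -0.0]
width: 0.2
grasp_force: 0.0
```

```bash
python3 -c "
from h import *
o=status.get_obs();print(o['qpos'].round(2),cv2.Rodrigues(o['tool_rot'])[0].round(2).tolist())"
```

```text
[-0.51  0.38 -0.28  0.92  0.07  3.14] [[0.87, -0.49, 0.03], [-0.49, -0.87, 0.06], [-0.0, -0.07, -1.0]]
```

>>> arm_command(steps=[[[0,0,0,-0.15],[0,0,0,-0.3],[0,0,0,-0.45],[0,0,0,-0.6],[0,0,0,-0.75],[0,0,0,-0.9],[0,0,0,-1],[0,0,0,-1]]])

```text
t: 5.03
position: [522.5, -264.7, 67.2]
tool_rot: [-3.053, -0.424, -0.06]
ft_force: [0.1, 0.1, -0.0]
width: -0.0
grasp_force: 0.0
```

>>> arm_command(steps=[[[0,0,0,-0.15],[0,0,0,-0.3],[0,0,0,-0.45],[0,0,0,-0.6],[0,0,0,-0.75],[0,0,0,-0.9],[0,0,0,-1],[0,0,0,-1]]])

```text
t: 5.7
position: [522.5, -264.6, 67.1]
tool_rot: [-2.676, -1.567, -0.09]
ft_force: [-0.1, 0.5, 0.2]
width: 0.1
grasp_force: 0.0
```

```bash
python3 -c "
from h import *
o=status.get_obs();print(o['qpos'].round(2),cv2.Rodrigues(o['tool_rot'])[0].round(3).tolist())"
```

```text
[-0.51  0.38 -0.28  0.92  0.07  1.57] [[0.488, 0.872, 0.03], [0.87, -0.489, 0.063], [0.07, -0.004, -0.998]]
```

```bash
cat >> h.py <<'E'
OFF=32.
def go(x,y,z,yaw=None):
    "units to move the true tip to x,y,z"
    o=status.get_obs(); R=cv2.Rodrigues(o["tool_rot"])[0]; tip=o["position"]-OFF*R[:,2]
    d=R.T@(np.array([x,y,z])-tip)/250
    yw=np.degrees(np.arctan2(R[1,0],R[0,0]))
    print("tip",tip.round(1),"yaw",yw.round(1),"axis",R[:,2].round(3),"f",o["ft_force"].round(1),"t",o["t"],"units",d.round(4), "turn",None if yaw is None else round((yw-yaw)/45,3))
E
python3 -c "
from h import *
go(548.5,-212,95,89.7)"
```

```text
tip [ 521.5 -266.6   99. ] yaw 60.7 axis [ 0.03   0.063 -0.998] f [-0.1  0.5  0.2] t 5.7 units [ 0.2417 -0.0127  0.0332] turn -0.645
```

>>> arm_command(steps=[[[0.05,-0.003,0,-0.13],[0.1,-0.006,0,-0.26],[0.15,-0.009,0,-0.39],[0.2,-0.012,0.01,-0.52],[0.242,-0.013,0.02,-0.645],[0.242,-0.013,0.033,-0.645],[0.242,-0.013,0.033,-0.645]]])

```text
t: 6.28
position: [549.1, -209.5, 62.5]
tool_rot: [-2.213, -2.193, -0.102]
ft_force: [0.2, -0.2, 0.7]
width: 0.1
grasp_force: 0.0
```

```bash
python3 -c "
from h import *
go(548.5,-212,48,89.7)
im,d=optics.grab_frame('scene')
P=cloud('scene',d)
for v in range(160,196,2): print(v,[tuple(P[v,u].round().astype(int).tolist()) for u in (308,312,316,320,324)])
"
```

```text
tip [ 548.1 -211.5   94.4] yaw 89.5 axis [ 0.029  0.063 -0.998] f [ 0.2 -0.2  0.7] t 6.2833 units [-0.0136 -0.0039  0.1851] turn -0.003
160 [(517, -214, 147), (516, -227, 150), (-284, -796, 523), (550, -227, 139), (2634, 1154, -812)]
162 [(518, -214, 142), (514, -229, 146), (534, -226, 139), (553, -224, 132), (2586, 1122, -807)]
164 [(762, -37, 19), (533, -215, 132), (541, -221, 130), (547, -228, 130), (2577, 1116, -821)]
166 [(750, -45, 18), (537, -212, 124), (541, -221, 125), (552, -225, 123), (777, -86, 18)]
168 [(738, -54, 17), (536, -213, 120), (541, -221, 120), (553, -224, 117), (766, -94, 17)]
170 [(726, -62, 17), (538, -211, 113), (540, -221, 115), (551, -225, 112), (749, -105, 18)]
172 [(719, -67, 14), (536, -212, 109), (541, -220, 109), (552, -225, 106), (738, -113, 17)]
174 [(722, -64, 6), (537, -211, 103), (542, -220, 104), (554, -223, 100), (729, -118, 15)]
176 [(717, -68, 1), (722, -80, 3), (541, -221, 99), (716, -113, 12), (711, -130, 18)]
178 [(704, -77, 2), (560, -195, 81), (716, -98, 2), (717, -112, 5), (711, -130, 11)]
180 [(543, -194, 81), (556, -197, 77), (705, -105, 1), (707, -119, 4), (713, -129, 4)]
182 [(538, -197, 78), (559, -195, 70), (693, -114, 1), (697, -125, 3), (705, -134, 2)]
184 [(540, -196, 72), (555, -198, 67), (681, -122, 2), (684, -134, 3), (693, -142, 2)]
186 [(539, -196, 67), (556, -197, 61), (668, -131, 2), (676, -140, 2), (680, -150, 2)]
188 [(539, -196, 61), (558, -196, 54), (570, -200, 50), (664, -147, 1), (671, -156, 1)]
190 [(539, -196, 56), (555, -197, 50), (569, -200, 45), (651, -156, 3), (657, -166, 2)]
192 [(540, -196, 50), (567, -189, 38), (568, -201, 40), (642, -163, 2), (645, -174, 3)]
194 [(532, -201, 49), (552, -199, 40), (557, -208, 40), (562, -217, 41), (561, -230, 45)]
```

>>> arm_command(steps=[[[-0.003,-0.001,0.05,0],[-0.007,-0.002,0.1,0],[-0.01,-0.003,0.14,0],[-0.013,-0.004,0.17,0],[-0.014,-0.004,0.185,0],[-0.014,-0.004,0.185,0]]])

```text
t: 6.83
position: [548.9, -210.5, 15.7]
tool_rot: [-2.209, -2.196, -0.102]
ft_force: [0.6, -0.2, 0.6]
width: 0.1
grasp_force: 0.0
```

>>> arm_command(steps=[[[-0.001,0,0.01,0],[-0.001,0,0.02,0],[-0.002,0,0.03,0],[-0.003,0,0.04,0],[-0.003,0,0.04,0]]])

```text
t: 7.25
position: [550.5, -211.1, 6.9]
tool_rot: [-2.21, -2.199, -0.103]
ft_force: [0.6, -2.0, 3.4]
width: 0.1
grasp_force: 1.3
```

```bash
python3 -c "
from h import *
go(548.5,-212,33.5,89.7)"
```

```text
tip [ 549.6 -213.1   38.8] yaw 89.8 axis [ 0.031  0.062 -0.998] f [ 0.6 -2.   3.4] t 7.25 units [ 0.003  -0.0049  0.0212] turn 0.002
```

>>> arm_command(steps=[[[0,-0.002,0.007,0],[0,-0.003,0.014,0],[0,-0.003,0.02,0],[0,-0.003,0.025,0],[0,-0.003,0.025,0]]])

```text
t: 7.67
position: [550.8, -210.9, 2.8]
tool_rot: [-2.211, -2.201, -0.104]
ft_force: [-4.5, -1.5, 20.3]
width: 0.3
grasp_force: 9.7
```

```bash
python3 -c "
from h import *
go(548.5,-212,33.5,89.7)"
```

```text
tip [ 549.7 -212.9   34.8] yaw 89.8 axis [ 0.033  0.062 -0.998] f [-4.5 -1.5 20.3] t 7.6667 units [ 0.0033 -0.005   0.0051] turn 0.002
```

```bash
python3 -c "
from h import *
go(549.7,-172.9,34.8);go(549.7,-117.0,34.8)"
```

```text
tip [ 549.7 -212.9   34.8] yaw 89.8 axis [ 0.033  0.062 -0.998] f [-4.5 -1.5 20.3] t 7.6667 units [ 0.1597 -0.0009  0.0097] turn None
tip [ 549.7 -212.9   34.8] yaw 89.8 axis [ 0.033  0.062 -0.998] f [-4.5 -1.5 20.3] t 7.6667 units [ 0.3829 -0.0022  0.0234] turn None
```

>>> arm_command(steps=[[[0.01,0,-0.003,0],[0.02,0,-0.002,0],[0.04,0,-0.001,0],[0.06,0,0.0,0],[0.08,0,0.001,0],[0.1,0,0.002,0],[0.12,0,0.004,0],[0.14,0,0.005,0]]])

```text
t: 8.33
position: [550.8, -175.9, 3.2]
tool_rot: [-2.211, -2.2, -0.104]
ft_force: [-2.7, -2.5, 13.3]
width: 0.1
grasp_force: 6.7
```

```bash
python3 -c "
from h import *
go(549.7,-117.0,34.5)"
```

```text
tip [ 549.8 -177.9   35.1] yaw 89.8 axis [ 0.033  0.061 -0.998] f [-2.7 -2.5 13.3] t 8.3333 units [ 0.2429 -0.0019  0.0172] turn None
```

>>> arm_command(steps=[[[0.03,0,0.002,0],[0.06,0,0.004,0],[0.09,0,0.006,0],[0.12,0,0.008,0],[0.15,0,0.009,0],[0.18,0,0.011,0],[0.205,0,0.013,0],[0.22,0,0.014,0]]])

```text
t: 9.0
position: [551.4, -121.8, 3.2]
tool_rot: [-2.213, -2.202, -0.101]
ft_force: [-2.5, -8.4, 12.7]
width: 0.1
grasp_force: 6.4
```

>>> arm_command(steps=[[[0.008,0,0.001,0],[0.016,0,0.001,0],[0.024,0,0.001,0],[0.03,0,0.002,0],[0.03,0,0.002,0]]])

```text
t: 9.42
position: [552.0, -116.8, 3.3]
tool_rot: [-2.217, -2.203, -0.097]
ft_force: [-1.8, -13.0, 13.2]
width: -0.2
grasp_force: 7.0
```

```bash
cat > clamp.py <<'E'
from m import *
def look(tag):
    im,d=optics.grab_frame("top"); cv2.imwrite(f"pics/{tag}.png",im)
    P,z,B=measure(d,im); X,Y=P[...,0],P[...,1]
    def rep(n,m):
        q=P[m]; print(n,len(q),q.min(0).round(1),q.max(0).round(1)) if len(q) else print(n,"none")
    rep("sjaw",(X>482)&(X<512)&(Y<-100)&(Y>-330)&(z>37)&(z<45))
    rep("fjaw",(X>482)&(X<512)&(Y<-370)&(Y>-440)&(z>33)&(z<45))
    m=(X>365)&(X<560)&(Y<-150)&(Y>-400)&(z>30)&(z<45); hsv=cv2.cvtColor(im,cv2.COLOR_BGR2HSV)
    b=m&(hsv[...,1]>70)&(hsv[...,2]>120); n,L,st,c=cv2.connectedComponentsWithStats(b.astype(np.uint8))
    if n>1:
        i=1+st[1:,4].argmax(); rep("block",L==i); print(rect(P,L==i))
    return P,z,im
E
python3 -c "
from clamp import *
go(549.7,-117.0,34.5); look('t2')"
```

```text
tip [ 550.9 -118.5   35.3] yaw 89.7 axis [ 0.034  0.054 -0.998] f [ -1.8 -13.   13.2] t 9.4167 units [ 0.006  -0.0051  0.0032] turn None
sjaw 75 [ 483.4 -171.    37. ] [ 510.4 -149.5   41.4]
fjaw 125 [ 482.  -416.4   33.3] [ 511.9 -387.1   41.1]
block 1337 [ 378.2 -351.2   30.5] [ 441.8 -201.6   40.6]
(array([ 409.9, -276.6]), array([ 61.2, 149.1]), 1.04)
```

>>> arm_command(steps=[[[0.006,0,0,0],[0.012,0,0.001,0],[0.012,0,0.001,0]]])

```text
t: 9.72
position: [552.0, -116.8, 3.4]
tool_rot: [-2.221, -2.204, -0.091]
ft_force: [-2.2, -21.8, 13.1]
width: -0.1
grasp_force: 9.3
```

>>> arm_command(steps=[[[-0.013,0,-0.001,0],[-0.026,0,-0.001,0],[-0.026,0,-0.02,0],[-0.026,0,-0.06,0],[-0.026,0,-0.12,0],[-0.026,0,-0.18,0],[-0.026,0,-0.24,0],[-0.026,0,-0.26,0]]])

```text
t: 10.38
position: [548.5, -119.9, 67.7]
tool_rot: [-2.209, -2.2, -0.105]
ft_force: [0.9, -0.1, -0.7]
width: 0.1
grasp_force: 0.0
```

```bash
python3 -c "
from clamp import *
go(350,-277.0,110,0); look('t3')"
```

```text
tip [ 547.5 -121.9   99.6] yaw 89.8 axis [ 0.032  0.063 -0.997] f [ 0.9 -0.1 -0.7] t 10.3833 units [-0.6192 -0.7852 -0.1056] turn 1.996
sjaw 72 [ 483.3 -171.5   37.2] [ 510.4 -149.6   41.3]
fjaw 126 [ 482.1 -416.7   33.3] [ 511.9 -387.1   40.8]
block 1336 [ 378.2 -351.3   30.8] [ 441.6 -201.5   40. ]
(array([ 409.9, -276.6]), array([ 61.2, 149.2]), 1.0)
```

>>> arm_command(steps=[[[-0.07,-0.09,-0.03,0.13],[-0.15,-0.19,-0.06,0.26],[-0.23,-0.29,-0.08,0.39],[-0.31,-0.39,-0.1,0.52],[-0.39,-0.49,-0.11,0.65],[-0.47,-0.59,-0.11,0.78],[-0.55,-0.69,-0.11,0.9],[-0.62,-0.785,-0.11,1.0]]], fingers=0)

```text
t: 11.1
position: [348.6, -275.5, 76.7]
tool_rot: [-2.862, -1.171, -0.08]
ft_force: [-0.4, -0.4, 0.8]
width: 85.5
grasp_force: 0.0
```

>>> arm_command(steps=[[[0,0,0,0.14],[0,0,0,0.28],[0,0,0,0.42],[0,0,0,0.56],[0,0,0,0.7],[0,0,0,0.84],[0,0,0,0.98],[0,0,0,0.99]]])

```text
t: 11.77
position: [349.9, -274.5, 76.7]
tool_rot: [-3.077, -0.001, -0.045]
ft_force: [-0.5, 0.4, -0.5]
width: 85.5
grasp_force: 0.0
```

```bash
sed -i 's/^OFF=.*/OFF=46. if status.get_obs()["width"]>60 else 32./' h.py; python3 -c "
from clamp import *
o=status.get_obs();print(o['width'],o['qpos'].round(2))
go(350,-277.0,50,-0.3);go(350,-277,16,-0.3)
im,d=optics.grab_frame('scene'); cv2.imwrite('pics/s4.png',im); P=cloud('scene',d)
m=(P[...,0]>325)&(P[...,0]<375)&(P[...,1]>-345)&(P[...,1]<-210)&(P[...,2]>35)&(P[...,2]<160)
for lo,hi in((-345,-290),(-265,-210)):
    q=P[m&(P[...,1]>lo)&(P[...,1]<hi)]; print(len(q),q.min(0),q.max(0),np.percentile(q[:,2],[1,2,5]))
"
```

```text
85.46011418111763 [-0.72  0.14 -0.57  0.88  0.07  2.42]
tip [ 348.6 -277.5  122.5] yaw -0.0 axis [ 0.029  0.065 -0.997] f [-0.5  0.4 -0.5] t 11.7667 units [-0.0027  0.0167  0.2897] turn 0.006
tip [ 348.6 -277.5  122.5] yaw -0.0 axis [ 0.029  0.065 -0.997] f [-0.5  0.4 -0.5] t 11.7667 units [-0.0067  0.0254  0.4254] turn 0.006
161 [ 334.35963427 -342.17532076  119.64249343] [ 357.75781076 -322.41520955  159.88908903] [120.44639095 121.02569755 122.89189257]
155 [ 335.32182523 -239.78965871  125.16848358] [ 360.35028456 -222.48484088  159.84084784] [125.9906624  126.92739324 127.93131969]
```

>>> arm_command(steps=[[[0,0.004,0.06,0],[-0.001,0.008,0.13,0],[-0.002,0.012,0.2,0],[-0.003,0.016,0.27,0],[-0.005,0.02,0.33,0],[-0.006,0.023,0.39,0],[-0.006,0.025,0.425,0],[-0.006,0.025,0.43,0]]])

```text
t: 12.48
position: [351.0, -273.6, -31.9]
tool_rot: [-3.076, -0.008, -0.043]
ft_force: [-0.2, -0.1, 0.2]
width: 85.5
grasp_force: 0.0
```

```bash
python3 -c "
from clamp import *
go(462,-277.0,14,-0.3)
im,d=optics.grab_frame('scene'); P=cloud('scene',d)
m=(P[...,0]>325)&(P[...,0]<372)&(P[...,1]>-345)&(P[...,1]<-210)&(P[...,2]>4)&(P[...,2]<160)
for lo,hi in((-345,-300),(-260,-210)):
    q=P[m&(P[...,1]>lo)&(P[...,1]<hi)]; print(len(q),q.min(0),q.max(0))
"
```

```text
tip [ 349.7 -276.6   14. ] yaw 0.3 axis [ 0.028  0.065 -0.997] f [-0.2 -0.1  0.2] t 12.4833 units [0.449  0.0045 0.0123] turn 0.012
846 [ 325.07090217 -344.98666411    9.98005579] [ 365.67382621 -300.35982535  159.91504873]
540 [ 329.81850388 -259.49569164   16.38399681] [ 364.37725492 -210.12354463  123.84643476]
```

>>> arm_command(steps=[[[0.03,0,0.001,0.012],[0.06,0,0.002,0.012],[0.1,0.001,0.003,0.012],[0.15,0.001,0.004,0.012],[0.2,0.002,0.005,0.012],[0.25,0.002,0.007,0.012],[0.3,0.003,0.008,0.012],[0.34,0.003,0.009,0.012]]])

```text
t: 13.2
position: [439.4, -275.4, -29.8]
tool_rot: [-3.078, 0.008, -0.047]
ft_force: [-1.3, -0.2, 0.6]
width: 85.1
grasp_force: 0.5
```

```bash
python3 -c "
from clamp import *
go(462,-277.0,14,-0.3);look('t4')
"
```

```text
tip [ 437.9 -278.3   16.1] yaw -0.4 axis [ 0.031  0.063 -0.998] f [-1.3 -0.2  0.6] t 13.2 units [ 0.0959 -0.005   0.0117] turn -0.001
sjaw 104 [ 483.3 -240.4   37. ] [ 510.2 -152.4   43.3]
fjaw 71 [ 490.5 -416.7   33.8] [ 511.9 -384.4   42.2]
block 125 [ 476.6 -237.6   31.4] [ 509.5 -205.5   39.6]
(array([ 493. , -221.8]), array([32.7, 32.2]), 1.65)
```

>>> arm_command(steps=[[[0.02,0,0.002,0],[0.04,0,0.004,0],[0.06,0,0.006,0],[0.08,0,0.008,0],[0.095,0,0.009,0],[0.105,0,0.01,0],[0.112,0,0.01,0],[0.116,0,0.01,0]]])

```text
t: 13.92
position: [466.6, -275.4, -31.5]
tool_rot: [-3.078, 0.009, -0.046]
ft_force: [-0.4, -0.1, -0.0]
width: 85.3
grasp_force: 0.2
```

```bash
python3 -c "
from clamp import *
go(466,-277.0,14,-0.3);look('t5')
"
```

```text
tip [ 465.2 -278.3   14.4] yaw -0.4 axis [ 0.03   0.063 -0.998] f [-0.4 -0.1 -0. ] t 13.9167 units [ 0.0031 -0.0051  0.0019] turn -0.002
sjaw 83 [ 483.3 -216.3   37.1] [ 511.2 -152.2   40.7]
fjaw 46 [ 482.2 -416.6   33.7] [ 511.9 -397.2   44.1]
block 88 [ 505.8 -229.1   30.7] [ 536.3 -204.5   40.7]
(array([ 521.3, -217.2]), array([30.6, 24.4]), 1.74)
```

Not against the bar yet (force near zero), so I nudge it on.

>>> arm_command(steps=[[[0.006,0,0,0],[0.01,0,0,0],[0.014,0,0,0],[0.018,0,0.001,0],[0.022,0,0.001,0],[0.022,0,0.001,0]]])

```text
t: 14.47
position: [468.9, -275.2, -32.0]
tool_rot: [-3.078, 0.01, -0.038]
ft_force: [-8.3, -1.4, 5.6]
width: 85.4
grasp_force: 4.4
```

>>> arm_command(steps=[[[-0.03,0,0,0],[-0.07,0,-0.003,0],[-0.12,0,-0.006,0],[-0.16,0,-0.08,0],[-0.16,0,-0.2,0],[-0.16,0,-0.32,0],[-0.16,0,-0.44,0],[-0.16,0,-0.48,0]]])

```text
t: 15.13
position: [429.5, -284.4, 91.2]
tool_rot: [-3.081, 0.01, -0.054]
ft_force: [0.6, 0.0, 0.6]
width: 85.5
grasp_force: 0.0
```

```bash
python3 -c "
from clamp import *
OFF=32
go(548,-78,120,89.7);look('t6')
"
```

```text
tip [ 427.9 -287.1  137.1] yaw -0.4 axis [ 0.035  0.06  -0.998] f [0.6 0.  0.6] t 15.1333 units [ 0.4713 -0.8335  0.1351] turn -2.003
sjaw 124 [ 483.  -248.3   37. ] [ 511.7 -152.3   42.6]
fjaw 9 [ 503.3 -416.6   35.3] [ 512.  -405.4   44.6]
block 368 [ 476.8 -263.8   31.6] [ 539.  -203.3   39.8]
(array([ 507.6, -233.5]), array([59.2, 62.5]), 88.55)
```

>>> arm_command(steps=[[[0.06,-0.1,0.01,-0.12],[0.12,-0.2,0.02,-0.25],[0.18,-0.31,0.03,-0.38],[0.24,-0.42,0.04,-0.5],[0.3,-0.53,0.05,-0.63],[0.36,-0.64,0.06,-0.76],[0.42,-0.74,0.07,-0.88],[0.47,-0.833,0.08,-1.0]]], fingers=1)

```text
t: 15.85
position: [547.1, -72.7, 82.3]
tool_rot: [-2.858, -1.182, -0.079]
ft_force: [0.4, 0.3, -1.1]
width: -0.1
grasp_force: 0.0
```

>>> arm_command(steps=[[[0,0,0,-0.14],[0,0,0,-0.28],[0,0,0,-0.42],[0,0,0,-0.56],[0,0,0,-0.7],[0,0,0,-0.84],[0,0,0,-0.98],[0,0,0,-1.0]]])

```text
t: 16.52
position: [546.1, -74.3, 82.2]
tool_rot: [-2.206, -2.199, -0.101]
ft_force: [-0.2, 0.4, -0.0]
width: 0.0
grasp_force: 0.0
```

```bash
python3 -c "
from clamp import *
go(548,-77,59,89.7);P,z,im=look('t7')
m=(P[...,0]>525)&(P[...,0]<572)&(P[...,1]>-130)&(P[...,1]<-60)&(z>68)&(z<85); print('lug',m.sum(),P[m].min(0) if m.any() else 0,P[m].max(0) if m.any() else 0)
"
```

```text
tip [545.2 -76.4 114.1] yaw 89.9 axis [ 0.029  0.063 -0.998] f [-0.2  0.4 -0. ] t 16.5167 units [-0.0165  0.0049  0.2202] turn 0.004
sjaw 250 [ 482.1 -325.8   37. ] [ 512.  -152.2   42.8]
fjaw 124 [ 482.  -416.5   33.3] [ 511.9 -387.1   42.8]
block 1301 [ 476.2 -352.8   30.6] [ 538.9 -203.2   39.7]
(array([ 507.5, -278. ]), array([ 62.6, 149.7]), 0.03)
lug 66 [ 528.39531539 -110.19606257   68.43070255] [570.26378925 -99.83105591  80.84076802]
```

>>> arm_command(steps=[[[-0.003,0.002,0.04,0],[-0.007,0.005,0.1,0],[-0.012,0.005,0.16,0],[-0.015,0.005,0.2,0],[-0.0165,0.005,0.22,0],[-0.0165,0.005,0.22,0]]])

```text
t: 17.07
position: [548.9, -74.9, 26.8]
tool_rot: [-2.21, -2.194, -0.1]
ft_force: [1.1, 0.1, -0.4]
width: 0.2
grasp_force: 0.0
```

```bash
python3 -c "
from clamp import *
go(548,-90,59,89.7);go(548,-150,59,89.7)
"
```

```text
tip [548.  -76.9  58.7] yaw 89.6 axis [ 0.027  0.063 -0.998] f [ 1.1  0.1 -0.4] t 17.0667 units [-0.0521  0.0005 -0.0046] turn -0.002
tip [548.  -76.9  58.7] yaw 89.6 axis [ 0.027  0.063 -0.998] f [ 1.1  0.1 -0.4] t 17.0667 units [-0.2917  0.0025 -0.0198] turn -0.002
```

>>> arm_command(steps=[[[-0.025,0,-0.002,0],[-0.05,0,-0.004,0],[-0.07,0,-0.005,0],[-0.09,0,-0.006,0],[-0.11,0,-0.007,0],[-0.13,0.001,-0.008,0],[-0.15,0.001,-0.01,0],[-0.16,0.001,-0.011,0]]])

```text
t: 17.73
position: [550.4, -114.6, 29.3]
tool_rot: [-2.209, -2.196, -0.106]
ft_force: [1.0, 6.3, -0.2]
width: 0.0
grasp_force: 3.2
```

```bash
python3 -c "
from clamp import *
go(548,-150,59,89.7);look('t8')
"
```

```text
tip [ 549.4 -116.7   61.2] yaw 89.7 axis [ 0.031  0.066 -0.997] f [ 1.   6.3 -0.2] t 17.7333 units [-1.333e-01 -4.800e-03 -1.000e-04] turn -0.0
sjaw 266 [ 482.  -328.6   37. ] [ 512.  -178.8   40.6]
fjaw 126 [ 482.2 -416.4   34. ] [ 511.8 -387.1   41.2]
block 1383 [ 476.1 -352.9   30.1] [ 539.4 -194.3   40.4]
(array([ 507.7, -273.6]), array([159. ,  62.7]), 89.64)
```

>>> arm_command(steps=[[[-0.02,0,-0.001,0],[-0.04,0,-0.001,0],[-0.06,-0.001,-0.002,0],[-0.075,-0.002,-0.002,0],[-0.09,-0.002,-0.002,0],[-0.105,-0.002,-0.002,0],[-0.12,-0.002,-0.003,0],[-0.13,-0.003,-0.003,0]]])

```text
t: 18.45
position: [550.3, -147.2, 28.7]
tool_rot: [-2.21, -2.197, -0.107]
ft_force: [-0.2, -0.7, -1.2]
width: -0.0
grasp_force: 1.4
```

```bash
python3 -c "
from clamp import *
go(548,-154,59,89.7);look('t9')
"
```

```text
tip [ 549.3 -149.2   60.6] yaw 89.7 axis [ 0.032  0.065 -0.997] f [-0.2 -0.7 -1.2] t 18.45 units [-0.0195 -0.0051  0.005 ] turn 0.001
sjaw 240 [ 482.4 -328.6   37. ] [ 511.6 -213.5   42.4]
fjaw 192 [ 482.1 -416.6   33.5] [ 511.9 -371.    41.7]
block 1413 [ 476.2 -392.5   30.2] [ 539.7 -226.8   39.8]
(array([ 507.9, -309.6]), array([165.7,  63.4]), 89.9)
```

Nearly there. I push the last few millimetres and watch the force.

>>> arm_command(steps=[[[-0.006,0,0,0],[-0.012,0,0,0],[-0.018,0,0,0],[-0.024,0,-0.001,0],[-0.03,0,-0.001,0],[-0.03,0,-0.001,0]]])

```text
t: 19.0
position: [550.3, -149.5, 28.7]
tool_rot: [-2.203, -2.195, -0.119]
ft_force: [1.2, 19.6, 9.9]
width: -0.0
grasp_force: 10.8
```

>>> arm_command(steps=[[[-0.008,0,0,0],[-0.014,0,0,0],[-0.014,0,0,0]]])

```text
t: 19.25
position: [550.3, -149.4, 28.7]
tool_rot: [-2.198, -2.193, -0.126]
ft_force: [-1.3, 30.2, 14.5]
width: -0.2
grasp_force: 16.1
```

```bash
python3 -c "
from clamp import *
go(548,-154,59,89.7);look('t10')
"
```

```text
tip [ 549.2 -152.    60.6] yaw 90.0 axis [ 0.033  0.082 -0.996] f [-1.3 30.2 14.5] t 19.25 units [-0.0086 -0.0051  0.0056] turn 0.006
sjaw 236 [ 482.2 -328.6   37. ] [ 512.  -216.4   41.4]
fjaw 194 [ 482.1 -416.3   34.1] [ 511.9 -370.9   41.6]
block 1402 [ 475.8 -392.3   30.5] [ 540.6 -229.2   40.5]
(array([ 508.1, -310.5]), array([163.2,  64.3]), 88.89)
```

Solid at tip y −152, where it should be. I back off and clear the clamp, then check.

>>> arm_command(steps=[[[0.03,0,0.001,0],[0.06,0,0.003,0],[0.12,0,0.007,0],[0.18,0,0.01,0],[0.24,0,-0.04,0],[0.26,0,-0.14,0],[0.26,0,-0.26,0],[0.26,0,-0.36,0]]])

```text
t: 19.97
position: [547.1, -99.5, 123.5]
tool_rot: [-2.211, -2.199, -0.102]
ft_force: [1.3, -0.5, -1.1]
width: -0.0
grasp_force: 0.0
```

```bash
python3 - <<'E'
from clamp import *
go(548,-154,59,89.7); P,z,im=look('t11')
X,Y=P[...,0],P[...,1]
m=(X>525)&(X<572)&(Y>-230)&(Y<-120)&(z>70)&(z<85); print('lug',P[m].min(0).round(1),P[m].max(0).round(1))
m=(X>535)&(X<560)&(Y>-207)&(Y<-178)&(z>25)&(z<60); print('plate z',np.percentile(z[m],[10,50,90]))
m=(z>8)&(z<45); n,L,st,_=cv2.connectedComponentsWithStats(m.astype(np.uint8))
for i in range(1,n):
    if 100<st[i,4]<1200 and st[i,0]>225: print(st[i],rect(P,L==i))
c=im[130:300,220:440]; cv2.imwrite("pics/t11c.png",cv2.resize(c,None,fx=3.5,fy=3.5,interpolation=cv2.INTER_CUBIC))
E
```

```text
tip [ 546.1 -101.5  155.4] yaw 89.7 axis [ 0.031  0.061 -0.998] f [ 1.3 -0.5 -1.1] t 19.9667 units [-0.2335 -0.0029  0.3721] turn 0.001
sjaw 210 [ 482.5 -328.5   37. ] [ 511.8 -216.2   40.7]
fjaw 192 [ 482.  -416.7   34.9] [ 512.  -371.    41.7]
block 1401 [ 476.  -392.2   30. ] [ 538.4 -229.2   40.5]
(array([ 506.9, -311. ]), array([ 62.2, 163. ]), 0.82)
lug [ 528.9 -175.3   70.6] [ 568.9 -167.2   80.7]
plate z [37.25256011 40.60132601 43.53944275]
[404 160  15  19 191] (array([ 584.8, -525.7]), array([32.4, 51. ]), 79.76)
[397 188  26  38 464] (array([ 479.8, -528.5]), array([97.6, 39.5]), 32.83)
[233 214  18  47 157] (array([389.5, -71.6]), array([ 27. , 126.5]), 78.93)
[259 230  17  25 249] (array([ 375.5, -130.9]), array([56.1, 40.5]), 33.39)
[385 232  42  42 953] (array([ 355.1, -509.2]), array([ 65.5, 104.1]), 46.07)
[ 272  268   74   40 1096] (array([ 259.5, -247.1]), array([193.8, 103.4]), 84.23)
[392 278  28  33 598] (array([ 246.4, -506.7]), array([58.6, 77.4]), 82.5)
```

View pics/t11c.png

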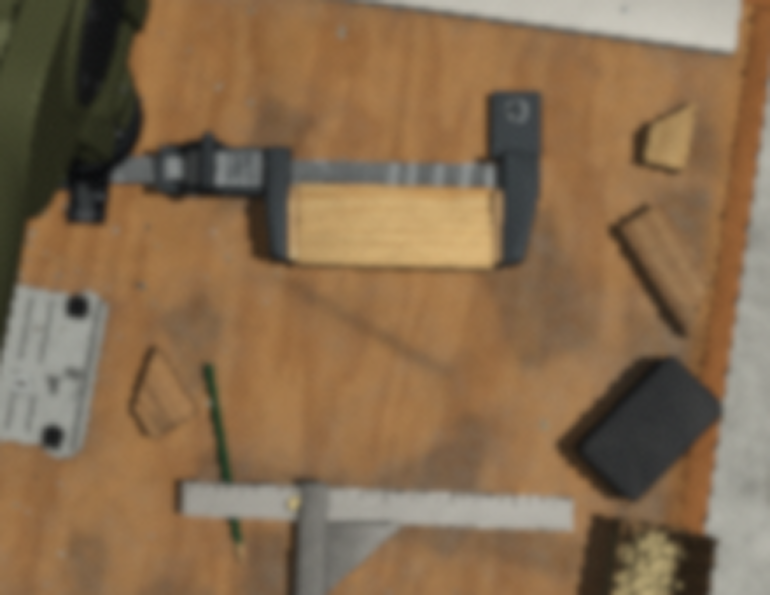

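The picture shows the block (crop cols 288–502, rows 185–265) flush with the bar and touching both facings. The lug front is at y −175, which is jaw ≈ 0.045. The bystanders haven't moved and the arm is clear.

```bash
python3 -c "
from workcell import ticket
print(ticket.close_job())"
```

```text
the job is handed in; nothing more can be done
None
```

The pine block is clamped squarely between the jaws with its long side against the bar, the other things on the bench are where they were, and the job was handed in at about 20 s of the 61 s allowed.

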